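Set and lock the speed of the purple-cap tube mixer

ROBOT

A 6-joint arm with a two-finger parallel gripper is mounted at the origin on the work surface. World frame = base frame: x ahead of the robot, y to its left, z up, the work surface at z = 0. Lengths are in m, angles in degrees, forces in N, time in s.
With the tool pointing down it reaches from about 0.35 to 0.95 m from the base axis. Payload 17.4 kg.
Tool frame: the origin (TCP) lies where the fingers leave the gripper's body, on its centre line; the fingertips stand 84 mm ahead of it and the grasp point (between the pads) lies 65 mm ahead of it; x points along the fingers, y is the direction in which the jaws open and shut, and the axes are right-handed (so a half turn about x gives the same grasp; the last joint's range is limited). The gripper opens to 93 mm and grips with 3 to 60 N. Pads are 15 mm wide; open, the fingers measure 128 mm over their backs; the gripper's body (75 mm by 188 mm) begins 65 mm behind the grasp point.
Start: joints at [73.579, 6.646, 82.598, -0, 90.757, -2.166], TCP at [0.166, 0.654, 0.303] pointing down, gripper open.
Joint ranges: [-162.19, 162.19], [-47.58, 125.68], [4.15, 143.07], [-65.23, 245.23], [0.69, 171.88], [-170.13, 170.13]. Speed limits (degrees/s): [108.29, 108.29, 127.2, 180, 180, 180].

INTERFACE

Orientations are given as a 3x3 rotation matrix whose columns are the frame's x, y, z axes.
In Python, from plant import * gives the robot as it stands. The module is installed in compiled form; this text tells all that it offers.
- The arm moves only by the tool step_arm, never from a script. Its argument "series" is a list that holds one entry, the list of rows, each a list of 7 numbers: the shift along the tool's x, y, z in units of 5 cm (1.0 is 5 cm), then the turn, a rotation vector about the tool's x, y, z in units of 30 degrees (1.0 is 30 degrees), then the opening, from 0 (shut) to 1 (fully open). In form: [[[tx, ty, tz, rx, ry, rz, grip], ...]]. A call has 1 to 20 rows; each row shifts and turns the commanded pose from where the row before left it, along the tool's axes as they then stand; what a row does not reach is not made up. A row lasts 1/10 s, in which the tool goes at most 50 mm and 8.59 degrees, less where a joint would pass 70% of its speed; a pose out of reach is approached as far as the arm can. A call with a number of a shift or a turn outside -1 to 1 is refused whole. A call with a gripper value outside its range is refused whole. The fingers move at their own pace and stop on an object; "grip_force" is the grip in N (left out, the last holds). Time passes only in rows, so rows that do not move let the fingers close. It gives the time, the measured TCP pose, the force and the opening at its end, in the units of the state.
- read_state(): the state, without advancing time (a new reading comes with each control period).
- camera(name): name is "scene" or "top" or "wrist"; returns the picture (400x640x3 uint8, red, green, blue); there is no depth.
- calibration(name): a dict with "fx", "fy", "cx", "cy" (pixels), "pose" (4x4, takes a point from camera to world coordinates); the wrist camera has in their place "tool_from_camera" (4x4, takes a point from camera to tool coordinates, whose origin is the TCP and whose axes are the tool frame's). Camera axes: x right, y up, looking along -z (the intrinsics and any distortion apply to the point x, -y, -z); pixel columns grow to the right and rows downward; lengths in m; the calibration is good to about 2 mm. A picture is of the moment at which its call begins: read the wrist's pose just before it. calibration takes no time and is no camera call.
- sign_off(): hands the job in, once; it reports no verdict.
The state is a dict: "time_s": time; "joint_positions": joint angles; "dq": joint speeds; "joint_efforts": joint torques, N m; "tool_pos": TCP position; "ee_rot": TCP orientation; "force": force on the tool from outside, world axes, zero at the start; "ft_torque": the same for the moment, N m; "finger_gap": finger opening in m.
Only numpy, scipy, OpenCV 4.12 (cv2) and the standard library are available. Lean on these libraries where they do the work, as an engineer would, in place of code of your own. Each camera call takes 0.05 s, during which the arm holds its last target.

TASK

Two alike tube roller mixers stand on the blood-lab bench. On the one loaded with purple-capped tubes, turn the black speed knob clockwise until its white pointer points at the purple dot, then turn the metal lock ring under the knob clockwise until it is tight against its stop, leaving the knob on the purple dot. Do not touch the mixer with the yellow-capped tubes, and let go of everything at the end.

Things in the scene. Friction and masses are not known exactly. Their poses are not given: they have to be found in the camera images.
- knob_top (a point): Centre of the speed knob's top face on the purple-capped mixer, 126 mm above the bench, on the upright axis of knob and ring. Axes fixed to the mixer (yawed up to 15 deg): x to its rear, y to its left, z up. Below this point: knob 0 to 33 mm, lock ring 33 to 57, flat deck 71. Grip the knob 10 to 13 mm below it, the ring about 43. Purple-capped tubes (36 mm lower) begin 75 mm behind the axis.
- speed_knob (a joint): Angle (rad) of the black ribbed round knob, 34 mm wide, with a white pointer line; grows clockwise seen from above, range 0 to 3.14. 0: pointer to the mixer's front (-x of knob_top, green dot); 1.571: to its left (+y), the PURPLE DOT; 3.14: to its rear (yellow dot). Dots lie on the deck 43 mm from the axis. Starts 0.3 to 1.0; light friction, 0.05 N m; stays where left; does not turn with the ring.
- lock_ring (a joint): Angle (rad) of the round aluminium ring under the knob, 60 mm wide, 24 tall, on a 40 mm wide neck 14 mm over the deck; grows clockwise seen from above. Starts loose at 0 to 0.3; tight at its stop at 1.3, where its red index line meets the white bar on the deck at the mixer's right (-y of knob_top). Friction 0.08 N m; stays where left; does not turn the knob.
- yellow_mixer: The other mixer, same shape, with yellow-capped tubes: not to be touched. Fixed. Origin: centre of its underside, on the bench; x to its rear, y to its left. Both have a white housing 300 x 170 x 55 mm (x, y, z), knob axis 90 mm to the front (-x) of the centre, knob top 126 mm up, rollers and tubes on the rear half up to 90 mm up.

How it is judged (in metres and radians):
On the way:
1. the knob points at the purple dot (within 10 degrees) while the lock ring is still loose (value of joint speed_knob between 1.396 and 1.746 rad and value of joint lock_ring below 0.7 rad), for 0.2 s.
At the end, for the whole second after the job is handed in: On the purple-capped mixer the knob points at the purple dot (joint 1.571 within 0.175 rad) and the lock ring is tight (joint above 1.1 of 1.3 rad), with the robot clear of everything (value of joint speed_knob between 1.396 and 1.746 rad and value of joint lock_ring above 1.1 rad); the robot touches nothing.
It fails at once if the mixer with yellow-capped tubes is touched (more than 1 N) (contact force between any of the arm, the fingers and yellow_mixer above 1 N).
It also fails if it takes over 51 s, if anything falls off the work surface, if the arm or the gripper's body presses on something with over 40 N, if the wrist force passes 120 N, or if a joint passes its speed limit or range.

## Working session

There is one attempt and no reset: what is moved stays moved. The work goes in short steps, Python scripts to look and compute and a tool call to move; the robot and the scene stay as the last step left them, time stands still between calls to the robot, and variables do not carry over. Pictures are saved under pics/ and viewed, and the job is handed in when it is done.

Besides the shell and the picture viewer there is one more tool, called after ">>>" by a JSON object that holds its "fn" and its "kwargs", one argument or row to a line. step_arm: Moves the arm, as the interface text tells. Shifts and turns lie within -1 to 1; 1 stands for 5 cm of shift or 30 degrees of turn. Its arguments: {"type":"object","properties":{"series":{"type":"array"},"grip_force":{"type":"number"}},"required":["series"]}

```bash
mkdir -p pics
python3 - <<'E'
from plant import *
import cv2,numpy as np
np.set_printoptions(precision=4,suppress=True)
s=read_state();print(s['time_s'],s['tool_pos'],s['ee_rot'],s['finger_gap'])
for n in ["scene","top","wrist"]:
    im=camera(n);cv2.imwrite(f'pics/{n}0.png',im[:,:,::-1]);print(n,calibration(n))
E
```

```text
0.0 [0.1662 0.6541 0.302 ] [[-0.0003  0.2462  0.9692]
 [-0.0011  0.9692 -0.2462]
 [-1.     -0.0011 -0.    ]] 0.09282059321599088
scene {'fx': 373.8762935632563, 'fy': 373.8762935632563, 'cx': 316.50456859122727, 'cy': 196.91218251376813, 'pose': array([[ 0.8958, -0.3763,  0.2364,  0.7378],
       [ 0.4443,  0.7546, -0.4829, -0.345 ],
       [ 0.0033,  0.5376,  0.8432,  0.689 ],
       [ 0.    ,  0.    ,  0.    ,  1.    ]])}
top {'fx': 361.70514219777493, 'fy': 361.70514219777493, 'cx': 320.3049933745098, 'cy': 201.33469823329634, 'pose': array([[-0.0269,  0.9924, -0.1199,  0.5021],
       [-0.9996, -0.028 , -0.0071, -0.    ],
       [-0.0104,  0.1197,  0.9928,  0.751 ],
       [ 0.    ,  0.    ,  0.    ,  1.    ]])}
wrist {'fx': 318.4441769843064, 'fy': 318.4441769843064, 'cx': 322.9928287774903, 'cy': 200.4090677628282, 'tool_from_camera': array([[ 0.0007,  0.2963, -0.9551, -0.0829],
       [ 1.    ,  0.0001,  0.0007, -0.0001],
       [ 0.0003, -0.9551, -0.2963, -0.0834],
       [ 0.    ,  0.    ,  0.    ,  1.    ]])}
```

View pics/scene0.png

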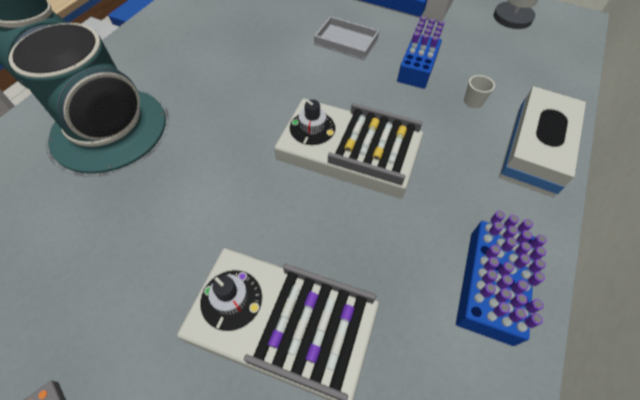

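View pics/top0.png

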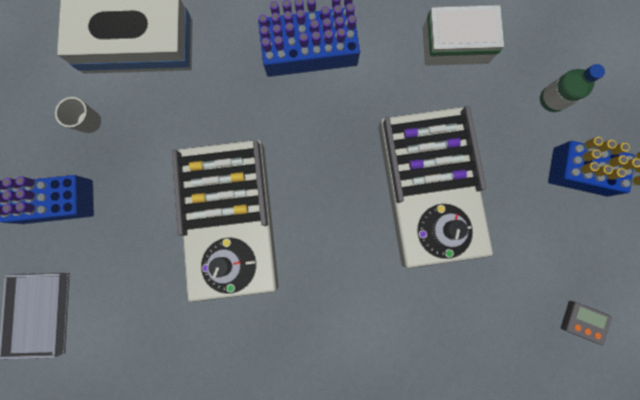

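View pics/wrist0.png

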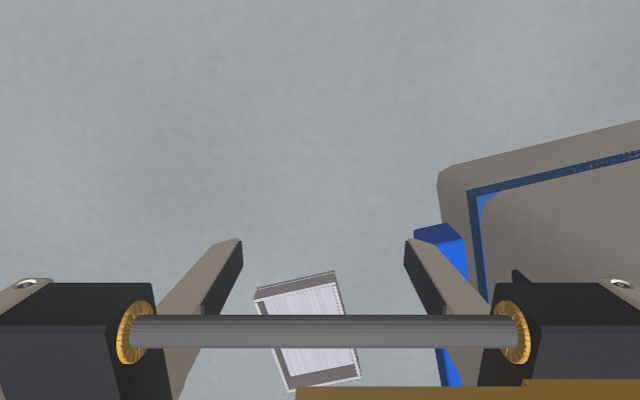

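Run:
```python
import cv2
a=cv2.imread('pics/top0.png')[180:280,380:510];b=cv2.imread('pics/scene0.png')[240:340,170:300]
cv2.imwrite('pics/z0.png',cv2.resize(cv2.hconcat([a,b]),None,fx=3,fy=3,interpolation=cv2.INTER_CUBIC))
```

```text
(no output)
```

View pics/z0.png

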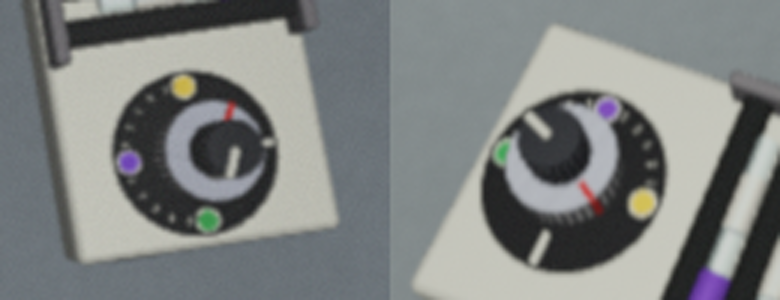

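```bash
cat > h.py <<'E'
import numpy as np,cv2
np.set_printoptions(precision=4,suppress=True)
def ray(c,uv,pose):
    d=np.array([(uv[0]-c['cx'])/c['fx'],-(uv[1]-c['cy'])/c['fy'],-1.])
    return pose[:3,3],pose[:3,:3]@d
def onz(c,uv,z,pose):
    o,d=ray(c,uv,pose);return o+d*(z-o[2])/d[2]
def proj(c,p,pose):
    q=pose[:3,:3].T@(np.asarray(p)-pose[:3,3]);return np.array([c['cx']+c['fx']*q[0]/-q[2],c['cy']-c['fy']*q[1]/-q[2]])
def blobs(im,box):
    x0,y0,x1,y1=box
    hsv=cv2.cvtColor(im[y0:y1,x0:x1],cv2.COLOR_RGB2HSV)
    r={}
    for n,lo,hi in [('green',(45,90,60),(85,255,255)),('purple',(120,80,60),(150,255,255)),('yellow',(18,80,120),(35,255,255))]:
        m=cv2.inRange(hsv,lo,hi);k,l,st,ce=cv2.connectedComponentsWithStats(m)
        r[n]=[(ce[i]+[x0,y0],st[i,4]) for i in range(1,k) if st[i,4]>10]
    return r
E
python3 - <<'E'
from h import *
from plant import calibration
B={'top':(405,195,480,265),'scene':(195,262,265,330)}
for n in B:
    c=calibration(n);im=cv2.imread(f'pics/{n}0.png')[:,:,::-1].copy()
    P={}
    for k,v in blobs(im,B[n]).items():
        for uv,a in v: P[k]=onz(c,uv,.055,c['pose']);print(n,k,uv,a,P[k])
    try:
        ax=(P['green']+P['yellow'])/2;d=P['yellow']-P['green'];print('axis',ax,'diam',np.linalg.norm(d),'yaw',np.degrees(np.arctan2(d[1],d[0])),'purple r',np.linalg.norm(P['purple']-ax), np.degrees(np.arctan2(*(P['purple']-ax)[[1,0]]))-90)
        print(proj(c,[ax[0],ax[1],.126],c['pose']))
    except KeyError as e:print(e)
E
```

```text
top green [448.9583 253.2083] 24 [ 0.4802 -0.2365  0.055 ]
top purple [422.5 233.5] 32 [ 0.5188 -0.1887  0.055 ]
top yellow [440.8333 208.5   ] 36 [ 0.5658 -0.2268  0.055 ]
axis [ 0.523  -0.2316  0.055 ] diam 0.08612642277601387 yaw 6.452565312140405 purple r 0.04316391532171557 5.572252413901069
[458.5657 229.0702]
scene purple [241.875  275.8333] 24 [ 0.5154 -0.1894  0.055 ]
scene yellow [253.8293 306.9512] 41 [ 0.5633 -0.2271  0.055 ]
'green'
```

>>> {"fn": "step_arm", "kwargs": {
  "series": [
    [[0, -0.64, 0.47, 0, 0, 0, 1], [0, -0.64, 0.47, 0, 0, 0, 1], [0, -0.64, 0.47, 0, 0, 0, 1], [0, -0.64, 0.47, 0, 0, 0, 1], [0, -0.64, 0.47, 0, 0, 0, 1], [0, -0.64, 0.47, 0, 0, 0, 1], [0, -0.64, 0.47, 0, 0, 0, 1], [0, -0.64, 0.47, 0, 0, 0, 1], [0, -0.64, 0.47, 0, 0, 0, 1], [0, -0.64, 0.47, 0, 0, 0, 1], [0, -0.64, 0.47, 0, 0, 0, 1], [0, -0.64, 0.47, 0, 0, 0, 1], [0, -0.64, 0.47, 0, 0, 0, 1], [0, -0.64, 0.47, 0, 0, 0, 1], [0, -0.64, 0.47, 0, 0, 0, 1], [0, -0.64, 0.47, 0, 0, 0, 1], [0, -0.64, 0.47, 0, 0, 0, 1], [0, -0.64, 0.47, 0, 0, 0, 1], [0, -0.64, 0.47, 0, 0, 0, 1], [0, -0.64, 0.47, 0, 0, 0, 1]]
  ],
  "grip_force": 20
}}

```text
time_s: 2.15
tool_pos: [0.4643, -0.0836, 0.3027]
ee_rot: [[0.0, 0.247, 0.969], [-0.0, 0.969, -0.247], [-1.0, 0.0, 0.0]]
force: [-0.1, 0.2, -0.5]
finger_gap: 0.0929
```

>>> {"fn": "step_arm", "kwargs": {
  "series": [
    [[0, -0.64, 0.47, 0, 0, 0, 1], [0, -0.64, 0.47, 0, 0, 0, 1], [0, -0.64, 0.47, 0, 0, 0, 1], [0, -0.64, 0.47, 0, 0, 0, 1], [0, 0, 0, 0.24, 0, 0, 1], [0, 0, 0, 0.24, 0, 0, 1], [0, 0, 0, 0.24, 0, 0, 1], [0, 0, 0, 0.24, 0, 0, 1], [0, 0, 0, 0.24, 0, 0, 1], [0, 0, 0, 0, 0, 0, 1], [0, 0, 0, 0, 0, 0, 1]]
  ]
}}

```text
time_s: 3.25
tool_pos: [0.5237, -0.229, 0.3026]
ee_rot: [[-0.0, 0.766, 0.642], [0.0, 0.642, -0.766], [-1.0, -0.0, -0.0]]
force: [-0.8, -0.6, 0.0]
finger_gap: 0.0929
```

```bash
cat > look.py <<'E'
from h import *
from plant import *
import sys
tag=sys.argv[1]
s=read_state();im=camera('wrist');c=calibration('wrist')
T=np.eye(4);T[:3,:3]=s['ee_rot'];T[:3,3]=s['tool_pos'];W=T@c['tool_from_camera']
np.savez(f'pics/{tag}.npz',W=W)
cv2.imwrite(f'pics/{tag}.png',im[:,:,::-1])
print(s['time_s'],s['tool_pos'],s['joint_positions'],s['force'],s['finger_gap'],'yaw',np.degrees(np.arctan2(s['ee_rot'][1][1],s['ee_rot'][0][1])))
P={}
for k,v in blobs(im,(150,50,500,400)).items():
    for uv,a in v:
        p=onz(c,uv,.055,W)
        if np.linalg.norm(p[:2]-[.522,-.2317])<.06 and a>60: P[k]=p;print(k,uv,a,p)
if len(P)==3:
    ax=(P['green']+P['yellow'])/2;d=P['yellow']-P['green'];print('axis',ax,'diam',np.linalg.norm(d),'yaw',np.degrees(np.arctan2(d[1],d[0])),'purple r',np.linalg.norm(P['purple']-ax))
    print('knobtop px',proj(c,[ax[0],ax[1],.126],W))
E
python3 look.py w1
```

```text
3.25 [ 0.5237 -0.229   0.3026] [-26.1746  -6.269   95.558   -0.0015  90.7245 -66.1387] [-0.8151 -0.5685  0.0475] 0.09285127891120247 yaw 39.96405749151188
green [285.96 163.04] 100 [ 0.4796 -0.2377  0.055 ]
purple [343.4206 151.1682] 107 [ 0.5176 -0.1897  0.055 ]
yellow [354.0211 206.1789] 95 [ 0.5659 -0.2275  0.055 ]
axis [ 0.5227 -0.2326  0.055 ] diam 0.0869501135995778 yaw 6.7407832671152494 purple r 0.04328907492085527
knobtop px [320.0355 205.7887]
```

View pics/w1.png

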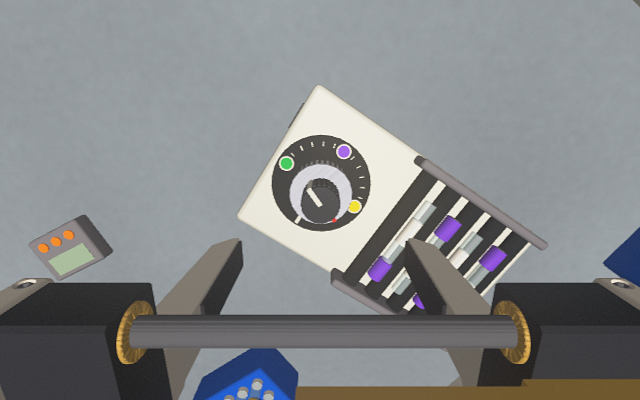

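```bash
cat > zz.py <<'E'
from h import *
from plant import calibration
import sys
tag=sys.argv[1];c=calibration('wrist');W=np.load(f'pics/{tag}.npz')['W']
# rectify: world-plane views at z=.126 (knob top) and z=.093 (ring top); mixer frame, up=rear,left=left ; 4px/mm
im=cv2.imread(f'pics/{tag}.png');y=np.radians(6.5);A=np.array([.5227,-.2322]);out=[]
for z in (.126,.093,.055):
    S=np.array([[-.055,-.055],[.055,-.055],[.055,.055],[-.055,.055]]) # mixer x,y
    R=np.array([[np.cos(y),-np.sin(y)],[np.sin(y),np.cos(y)]])
    src=np.float32([proj(c,[*(A+R@s),z],W) for s in S]);dst=np.float32([[130-s[1]*2364,130-s[0]*2364] for s in S])
    o=cv2.warpPerspective(im,cv2.getPerspectiveTransform(src,dst),(260,260),flags=cv2.INTER_CUBIC)
    cv2.circle(o,(130,130),{.126:40,.093:71,.055:102}[z],(0,255,255),1);cv2.circle(o,(130,130),2,(0,255,255),-1)
    out.append(o)
cv2.imwrite(f'pics/{tag}z.png',cv2.hconcat(out))
E
python3 zz.py w1
```

```text
(no output)
```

View pics/w1z.png

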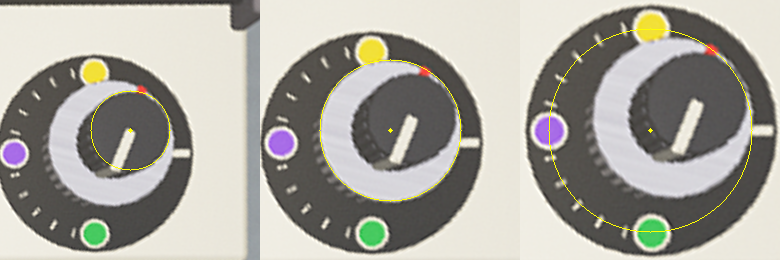

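>>> {"fn": "step_arm", "kwargs": {
  "series": [
    [[0.4, -0.056, 0.036, 0, 0, 0, 1], [0.4, 0, 0, 0, 0, 0, 1], [0.4, 0, 0, 0, 0, 0, 1], [0.4, 0, 0, 0, 0, 0, 1], [0.4, 0, 0, 0, 0, 0, 1], [0.2, 0, 0, 0, 0, 0, 1], [0.15, 0, 0, 0, 0, 0, 1], [0.1, 0, 0, 0, 0, 0, 1], [0, 0, 0, 0, 0, 0, 1], [0, 0, 0, 0, 0, 0, 1]]
  ]
}}

```text
time_s: 4.3
tool_pos: [0.5229, -0.2323, 0.1809]
ee_rot: [[0.001, 0.769, 0.64], [-0.0, 0.64, -0.769], [-1.0, 0.0, 0.001]]
force: [0.6, -0.5, -0.1]
finger_gap: 0.093
```

>>> {"fn": "step_arm", "kwargs": {
  "series": [
    [[0, 0, 0, 0, 0, 0, 0], [0, 0, 0, 0, 0, 0, 0], [0, 0, 0, 0, 0, 0, 0], [0, 0, 0, 0, 0, 0, 0], [0, 0, 0, 0, 0, 0, 0], [0, 0, 0, 0, 0, 0, 0], [0, 0, 0, 0, 0, 0, 0], [0, 0, 0, 0, 0, 0, 0], [0, 0, 0, 0, 0, 0, 0], [0, 0, 0, 0, 0, 0, 0]]
  ]
}}

```text
time_s: 5.3
tool_pos: [0.5229, -0.2321, 0.1803]
ee_rot: [[0.0, 0.769, 0.639], [0.0, 0.639, -0.769], [-1.0, 0.0, 0.0]]
force: [2.6, 1.9, 0.2]
finger_gap: 0.0335
```

Gap 33.5 mm on the 34 mm knob, so it is gripped. Turn 71° clockwise (10 rows of 7.1°, 0.237).

>>> {"fn": "step_arm", "kwargs": {
  "series": [
    [[0, 0, 0, 0.237, 0, 0, 0], [0, 0, 0, 0.237, 0, 0, 0], [0, 0, 0, 0.237, 0, 0, 0], [0, 0, 0, 0.237, 0, 0, 0], [0, 0, 0, 0.237, 0, 0, 0], [0, 0, 0, 0.237, 0, 0, 0], [0, 0, 0, 0.237, 0, 0, 0], [0, 0, 0, 0.237, 0, 0, 0], [0, 0, 0, 0.237, 0, 0, 0], [0, 0, 0, 0.237, 0, 0, 0], [0, 0, 0, 0, 0, 0, 0], [0, 0, 0, 0, 0, 0, 0], [0, 0, 0, 0, 0, 0, 0]]
  ]
}}

```text
time_s: 6.6
tool_pos: [0.5228, -0.2321, 0.1803]
ee_rot: [[0.0, 0.855, -0.518], [0.0, -0.518, -0.855], [-1.0, -0.0, -0.0]]
force: [1.4, 2.8, 0.3]
finger_gap: 0.0337
```

```bash
python3 look.py w2; python3 zz.py w2
```

```text
6.6 [ 0.5228 -0.2321  0.1803] [-26.5007  -2.7387 103.7382   0.0105  79.0036   4.6824] [1.4362 2.7757 0.2761] 0.033658074918145556 yaw -31.18506621229955
purple [283.2362 178.9134] 254 [ 0.5168 -0.1898  0.055 ]
yellow [373.7038 189.9308] 260 [ 0.565  -0.2279  0.055 ]
```

View pics/w2.png

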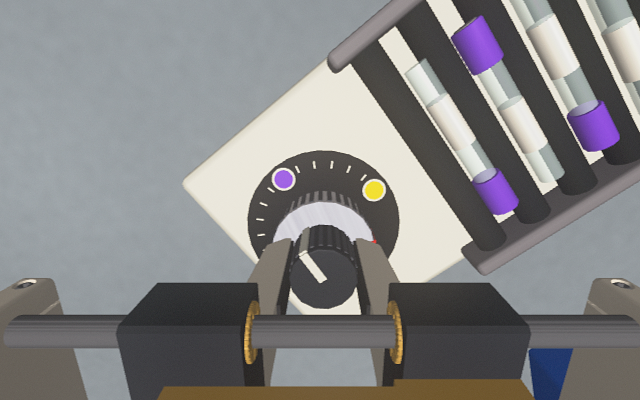

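>>> {"fn": "step_arm", "kwargs": {
  "series": [
    [[0, 0, 0, 0, 0, 0, 1], [0, 0, 0, 0, 0, 0, 1], [0, 0, 0, 0, 0, 0, 1], [0, 0, 0, 0, 0, 0, 1], [0, 0, 0, 0, 0, 0, 1], [0, 0, 0, 0, 0, 0, 1], [0, 0, 0, 0, 0, 0, 1], [-0.3, 0, 0, 0, 0, 0, 1], [-0.5, 0, 0, 0.21, 0, 0, 1], [-0.6, 0, 0, 0.21, 0, 0, 1], [-0.6, 0, 0, 0.21, 0, 0, 1], [-0.4, 0, 0, 0, 0, 0, 1], [0, 0, 0, 0, 0, 0, 1], [0, 0, 0, 0, 0, 0, 1]]
  ]
}}

```text
time_s: 8.05
tool_pos: [0.5227, -0.2322, 0.3008]
ee_rot: [[0.001, 0.64, -0.769], [-0.0, -0.769, -0.64], [-1.0, 0.001, -0.0]]
force: [-0.2, 0.6, -0.7]
finger_gap: 0.0927
```

```bash
python3 look.py w3; python3 zz.py w3
```

```text
8.05 [ 0.5227 -0.2322  0.3008] [-26.5034  -6.2242  95.6862  -0.0021  90.4916  23.7294] [-0.1984  0.6297 -0.7162] 0.09273694825391979 yaw -50.23279424999543
purple [287.8725 161.6078] 102 [ 0.5167 -0.1895  0.055 ]
yellow [345.6154 149.547 ] 117 [ 0.5647 -0.2275  0.055 ]
```

View pics/w3z.png

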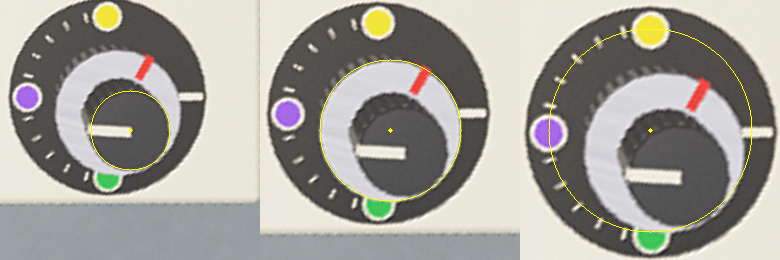

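>>> {"fn": "step_arm", "kwargs": {
  "series": [
    [[0.5, 0, 0, 0, 0, 0, 1], [0.5, 0, 0, 0, 0, 0, 1], [0.5, 0, 0, 0, 0, 0, 1], [0.5, 0, 0, 0, 0, 0, 1], [0.4, 0, 0, 0, 0, 0, 1], [0.3, 0, 0, 0, 0, 0, 1], [0.2, 0, 0, 0, 0, 0, 1], [0.15, 0, 0, 0, 0, 0, 1], [0, 0, 0, 0, 0, 0, 1], [0, 0, 0, 0, 0, 0, 1]]
  ]
}}

```text
time_s: 9.1
tool_pos: [0.523, -0.2323, 0.1484]
ee_rot: [[0.001, 0.639, -0.769], [-0.0, -0.769, -0.639], [-1.0, 0.001, -0.0]]
force: [-0.9, -1.2, 1.4]
finger_gap: 0.093
```

>>> {"fn": "step_arm", "kwargs": {
  "series": [
    [[0, 0, 0, 0, 0, 0, 0.3], [0, 0, 0, 0, 0, 0, 0.3], [0, 0, 0, 0, 0, 0, 0.3], [0, 0, 0, 0, 0, 0, 0.3], [0, 0, 0, 0, 0, 0, 0.3], [0, 0, 0, 0, 0, 0, 0.3], [0, 0, 0, 0, 0, 0, 0.3], [0, 0, 0, 0, 0, 0, 0.3]]
  ]
}}

```text
time_s: 9.9
tool_pos: [0.5227, -0.2321, 0.1478]
ee_rot: [[-0.0, 0.639, -0.769], [0.0, -0.769, -0.639], [-1.0, -0.0, 0.0]]
force: [-2.7, 2.0, 3.2]
finger_gap: 0.0597
```

Ring gripped at 59.7 mm. Turn clockwise 65° (10 rows of 6.5°, about 60° needed).

>>> {"fn": "step_arm", "kwargs": {
  "series": [
    [[0, 0, 0, 0.217, 0, 0, 0.3], [0, 0, 0, 0.217, 0, 0, 0.3], [0, 0, 0, 0.217, 0, 0, 0.3], [0, 0, 0, 0.217, 0, 0, 0.3], [0, 0, 0, 0.217, 0, 0, 0.3], [0, 0, 0, 0.217, 0, 0, 0.3], [0, 0, 0, 0.217, 0, 0, 0.3], [0, 0, 0, 0.217, 0, 0, 0.3], [0, 0, 0, 0.217, 0, 0, 0.3], [0, 0, 0, 0.217, 0, 0, 0.3], [0, 0, 0, 0, 0, 0, 0.3], [0, 0, 0, 0, 0, 0, 0.3]]
  ]
}}

```text
time_s: 11.1
tool_pos: [0.5228, -0.232, 0.1478]
ee_rot: [[0.0, -0.425, -0.905], [0.0, -0.905, 0.425], [-1.0, -0.0, 0.0]]
force: [-1.2, 2.9, 4.5]
finger_gap: 0.0595
```

```bash
python3 look.py w4; python3 zz.py w4; python3 -c "
from plant import *;print(read_state()['ft_torque'])"
```

```text
11.1 [ 0.5228 -0.232   0.1478] [-26.4971  -1.2389 105.4425   0.0244  75.7985  88.6667] [-1.2382  2.9465  4.5002] 0.05950776961075027 yaw -115.16974892699672
yellow [282.6016 188.1003] 369 [ 0.5646 -0.2265  0.055 ]
[ 0.85921475  0.25317828 -0.0399853 ]
```

View pics/w4.png

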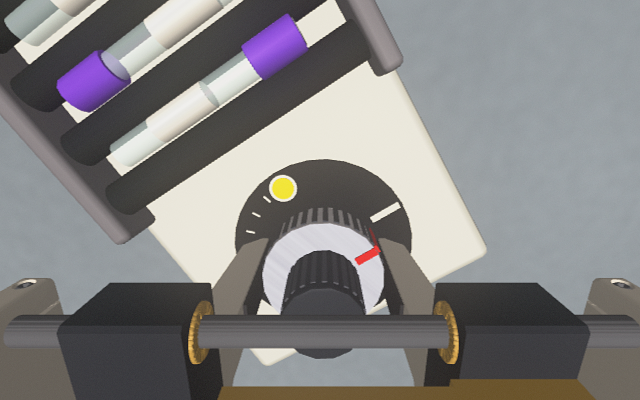

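>>> {"fn": "step_arm", "kwargs": {
  "series": [
    [[0, 0, 0, 0.1, 0, 0, 0.3], [0, 0, 0, 0.1, 0, 0, 0.3], [0, 0, 0, 0, 0, 0, 0.3], [0, 0, 0, 0, 0, 0, 0.3]]
  ]
}}

```text
time_s: 11.55
tool_pos: [0.5229, -0.2321, 0.1478]
ee_rot: [[0.0, -0.518, -0.855], [0.0, -0.855, 0.518], [-1.0, -0.0, -0.0]]
force: [1.9, 5.2, 2.7]
finger_gap: 0.0599
```

```bash
python3 -c "
from plant import *;s=read_state();print(s['ft_torque'],s['joint_efforts'],s['joint_positions'])"
```

```text
[ 0.84898663 -0.20407632 -0.05270908] [ -2.7801691  -54.92800355 -56.85970902  -1.41050845  -0.15637216
   0.07748917] [-2.64962608e+01 -1.23324614e+00  1.05436270e+02  2.35262811e-02
  7.57779601e+01  9.47026398e+01]
```

>>> {"fn": "step_arm", "kwargs": {
  "series": [
    [[0, 0, 0, 0, 0, 0, 1], [0, 0, 0, 0, 0, 0, 1], [0, 0, 0, 0, 0, 0, 1], [0, 0, 0, 0, 0, 0, 1], [0, 0, 0, 0, 0, 0, 1], [0, 0, 0, 0, 0, 0, 1], [0, 0, 0, 0, 0, 0, 1], [-0.3, 0, 0, 0, 0, 0, 1], [-0.5, 0, 0, 0, 0, 0, 1], [-0.6, 0, 0, 0, 0, 0, 1], [-0.6, 0, 0, 0, 0, 0, 1], [-0.6, 0, 0, 0, 0, 0, 1], [-0.4, 0, 0, 0, 0, 0, 1], [0, 0, 0, 0, 0, 0, 1], [0, 0, 0, 0, 0, 0, 1]]
  ]
}}

```text
time_s: 13.05
tool_pos: [0.5227, -0.2321, 0.2983]
ee_rot: [[0.001, -0.52, -0.854], [-0.0, -0.854, 0.52], [-1.0, -0.0, -0.001]]
force: [0.4, -0.6, -0.2]
finger_gap: 0.0932
```

```bash
python3 look.py w5; python3 zz.py w5
```

```text
13.05 [ 0.5227 -0.2321  0.2983] [-26.5018  -6.188   95.8839   0.0002  90.2577  94.8482] [ 0.4211 -0.5729 -0.1613] 0.09317506984737155 yaw -121.3500167553086
green [348.25   216.1094] 64 [ 0.477 -0.237  0.055]
purple [290.7805 208.9512] 82 [ 0.5165 -0.1881  0.055 ]
yellow [296.6154 152.453 ] 117 [ 0.5647 -0.2265  0.055 ]
axis [ 0.5209 -0.2318  0.055 ] diam 0.0882579749420218 yaw 6.8077982308688405 purple r 0.04393401449865826
knobtop px [323.3441 206.3729]
```

View pics/w5z.png

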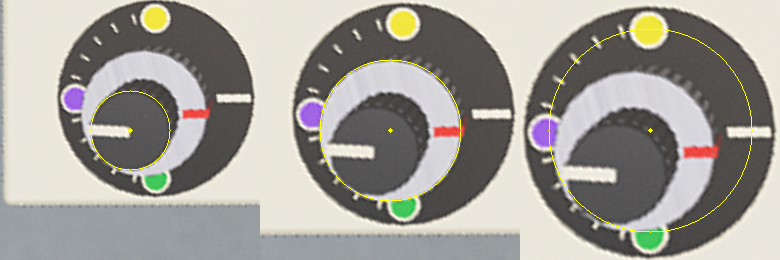

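```bash
python3 -c "
from plant import *;print(sign_off())"
```

```text
the job is handed in; nothing more can be done
None
```

I turned the purple-capped mixer's knob about 71° clockwise to the purple dot. I then turned its lock ring 71° at the wrist, where about 60° was needed. After that I opened the gripper, rose 15 cm clear and handed in at about 13 s of the 51 s allowed. The arm stayed well above the yellow-capped mixer while crossing and worked only over the purple one.

- **Knob:** after the knob turn the wrist camera showed the pointer at about 92–93° (target 90° ± 10°), with the ring line still in its loose place. After the ring turn the pointer was still at about 93°.
- **Lock ring:** the last picture shows the red line in line with the white bar, within about 1° of the stop.
- **Clearance:** the last force reading was near zero, with the gripper fully open.
- **One check disagreed:** the wrist torque never rose clearly at the stop (about −0.05 N m at the end). The ring being tight therefore rests on the picture, not on the torque.

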